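# Wedge up the free side of the counter scale

### The arm

A 6-joint arm with a two-finger parallel gripper is mounted at the origin on the work surface. World frame = base frame: x ahead of the robot, y to its left, z up, the work surface at z = 0. Lengths are in m, angles in rad, forces in N, time in s.
With the tool pointing down it reaches from about 0.35 to 0.775 m from the base axis. Payload 5.5 kg.
Tool frame: the origin (TCP) lies on the centre line of the jaws, within the pads' length; the fingertips stand 11 mm ahead of it and the grasp point (between the pads) lies 8 mm behind it (env.nose_length is the distance from the TCP to the fingertips, in m); x points along the fingers, z is the direction in which the jaws open and shut, and the axes are right-handed (so a half turn about x gives the same grasp; the last joint's range is limited). The gripper opens to 85 mm and grips with 20 to 120 N. Pads are 22 mm wide; open, the fingers measure 114 mm over their backs; the gripper's body (76 mm by 85 mm) begins 54 mm behind the grasp point. The pads swing forward as they close: fully open they stand 13 mm farther back than shut.
Start: joints at [-1.416, 0.313, 0.046, 1.304, 0, 1.431], TCP at [0.167, -0.55, 0.242] pointing down, gripper open.
Joint ranges: [-2.76, 2.76], [-0.86, 1.69], [-1.03, 1.26], [-2.2, 2.34], [-1.47, 1.5], [-3.14, 3.14]. Speed limits (rad/s): [2.57, 2.57, 3.14, 3.14, 3.14, 3.14].

### API

Orientations are given as a unit quaternion [w, x, y, z].
In Python, from workcell import env gives the robot as it stands. The module is installed in compiled form; this text tells all that it offers.
- The arm moves only by the tool step_arm, never from a script. Its argument "moves" is a list that holds one entry, the list of rows, each a list of 7 numbers: the turn, a rotation vector about the tool's x, y, z in rad, then the shift along the tool's x, y, z in m, then the opening, from 0 (shut) to 1 (fully open). In form: [[[rx, ry, rz, tx, ty, tz, grip], ...]]. A call has 1 to 12 rows; each row is the pose to reach, as a shift and turn from the pose measured when the call began, along the tool's axes at that moment; what a row does not reach only later rows make up. A row lasts 1/10 s, in which the tool goes at most 50 mm and 8.59 degrees, less where a joint would pass 70% of its speed; a pose out of reach is approached as far as the arm can. A call with a gripper value outside its range is refused whole. The fingers move at their own pace and stop on an object; "force" is the grip in N (left out, the last holds). Time passes only in rows, so rows that repeat a pose let the fingers close. It gives the time, the measured TCP pose, the force and the opening at its end, in the units of the state.
- env.get_state(): the state, without advancing time (a new reading comes with each control period).
- env.read_camera(name): name is "scene" or "top" or "wrist"; returns (picture, depth): 384x512x3 uint8, red, green, blue; 384x512 float32, m along the optical axis (not along the pixel's ray), 0 where there is no reading.
- env.get_calibration(name): a dict with "mtx" (3x3 intrinsics, pixels), "camera_from_world" (4x4, takes a point from world to camera coordinates); the wrist camera has in their place "T_tool_cam" (4x4, takes a point from camera to tool coordinates, whose origin is the TCP and whose axes are the tool frame's). Camera axes: x right, y down, z forward; pixel columns grow to the right and rows downward; lengths in m; the calibration is good to about 2 mm. A picture is of the moment at which its call begins: read the wrist's pose just before it. get_calibration takes no time and is no camera call.
- env.hand_in(): hands the job in, once; it reports no verdict.
Trained networks look in the newest picture that a camera, given by its name, has taken for a name from the list of things; names that differ only in an ending like _2 or _b are one class to them, and where a whole thing is asked for, a point or a joint stands for the part that bears it (a point fixed in the world has none). Each returns a list of dicts, best first, with "confidence" (0 to 1); they miss things now and then, are a little off and sometimes report something else, mostly with a low value. They report only what shows in the picture. A call takes as long as a camera call. They do not tell look-alikes from the thing itself.
- env.boxes_of(camera, thing): "uv" ([column, row] in pixels, amid what is visible of it).
- env.silhouettes(camera, thing): "mask" (384x512 bool, what is visible of it) and "uv" ([column, row] in pixels, amid what is visible of it).
The state is a dict: "clock": time; "joint_pos": joint angles; "qvel": joint speeds; "tau": joint torques, N m; "tcp_pos": TCP position; "orientation": TCP orientation; "wrist_force": force on the tool from outside, world axes, zero at the start; "ft_torque": the same for the moment, N m; "finger_gap": finger opening in m.
Only numpy, scipy, OpenCV 4.12 (cv2) and the standard library are available. Lean on these libraries where they do the work, as an engineer would, in place of code of your own. Each camera call takes 0.05 s, during which the arm holds its last target.

### The job

The shop's counter scale is hinged to the counter along one side and stands on two rubber feet at the other. Take the wooden wedge by its grip block and push it along the counter, thin end first, under the scale's free side between the two feet until the feet just lift off the counter (about 5 mm, not more than 10 mm), lifting the scale with nothing but the wedge. Finish while still gripping the wedge there, flat on the counter and carrying the scale, and leave everything else on the counter where it stands.

Things in the scene. Friction and masses are not known exactly. Their poses are not given: they have to be found in the camera images.
- wedge_grip (a point): centre of the grip block of a pale beech wedge (about 110 g), 25 mm above the counter, half-way up the block. Block 40 wide (x) x 40 long (y) x 50 mm high; grip it across x. y points from the block to the thin end, z up. The wedge lies flat, nearer to or farther from the robot than a plain block of the same wood
- wedge_tip (a point): middle of the wedge's thin end, on its underside (z = 0 when flat), 130 mm ahead of wedge_grip along y; same axes. The blade is 40 mm wide and runs 110 mm from block to thin end, underside flat, top falling evenly from 26 mm high at the block to 4 mm at the thin end (1 mm in 5). Wedge overall 150 mm long
- scale_edge (a point): middle of the lower edge of the scale's free side, on the moving scale; 12 mm above the counter at rest, so height minus 12 mm is the lift. y points level in under the scale to the hinge, square to the edge: push the wedge along it. x runs along the edge. The free side faces world -y, turned up to 0.25 rad. Wedge touches this edge at 40 mm in, lifts it 5 mm at 65 mm in, 10 mm at 90 mm in
- scale_foot (a point): centre of the underside of one of the two rubber feet by the scale's free side, on the counter at rest. 24 mm diameter, 12 mm high, 35 mm in from the free edge and 112 mm to one side of its middle; the other stands 112 mm to the other side. Between them the space under the flat underside is clear
- scale (a joint): tilt of the scale, rad: 0 on its feet, grows as the free edge rises; 0.018 = 5 mm, 0.036 = 10 mm. Hinge 280 mm from the free edge. Scale: white tray 280 x 280 mm, 12 to 42 mm high; grey housing set back 20 mm, to 72 mm; steel plate on top, to 84 mm. The edge bears with 5 to 9 N; pushing the wedge takes up to 15 N; it does not slip back
- block: plain rectangular beech block, same wood as the wedge but with no taper and no raised end, 40 wide x 150 long x 35 high, flat on the counter; origin at the centre of its underside, long axis = its y. A bystander
- punnet: green card punnet of berries, 115 x 95 mm, 75 mm high; origin at the centre of its underside. A bystander
- bottle: upright amber bottle, 64 mm diameter, 220 mm high; origin at the centre of its underside. A bystander
- jar: upright jar, 72 mm diameter, 90 mm high; origin at the centre of its underside. A bystander
- tin: upright low tin, 68 mm diameter, 60 mm high; origin at the centre of its underside. A bystander
- roll: upright receipt paper roll, 52 mm diameter, 57 mm high; origin at the centre of its underside. A bystander
- brush: small scrubbing brush lying bristles down, 45 x 110 mm, 36 mm high; origin at the centre of its underside. A bystander
There are look-alikes about, which are no part of the job. What is shaped like the part that bears wedge_grip but blue or purple is not meant.

How it is judged:
By the outcome, as a careful person would: the job done as asked, in the order asked, and still so for the second after the job is handed in, while the arm keeps its last pose, push and grip.
It also fails if it takes over 40 s, if anything falls off the work surface, if the arm or the gripper's body presses on something with over 40 N, if the wrist force passes 120 N, or if a joint passes its speed limit or range.

## Working session

There is one attempt and no reset: what is moved stays moved. The work goes in short steps, Python scripts to look and compute and a tool call to move; the robot and the scene stay as the last step left them, time stands still between calls to the robot, and variables do not carry over. Pictures are saved under pics/ and viewed, and the job is handed in when it is done.

Besides the shell and the picture viewer there is one more tool, called after "Request:" as name(argument=value, ...) on one line, values as JSON. step_arm: Moves the arm, as the interface text tells. Its arguments: {"type":"object","properties":{"moves":{"type":"array","items":{"type":"array","items":{"type":"array","items":{"type":"number"}}}},"force":{"type":"number"}},"required":["moves"]}

```bash
mkdir -p pics; python3 - <<'E'
from workcell import env
import cv2,numpy as np
s=env.get_state();print(s)
ims=[]
for n in ["scene","top"]:
    p,d=env.read_camera(n);np.savez(f'{n}.npz',p=p,d=d)
    cv2.imwrite(f'pics/{n}0.png',cv2.resize(p[:,:,::-1],(800,600),interpolation=cv2.INTER_CUBIC))
    for k in ["wedge_grip","block","scale"]:
        r=env.silhouettes(n,k);print(n,k,[(q['confidence'],q['uv'],q['mask'].sum()) for q in r])
    print(env.get_calibration(n))
print(env.nose_length)
E
```

```text
{'clock': 0.0, 'joint_pos': array([-1.41560251e+00,  3.14029779e-01,  4.49854664e-02,  1.30358813e+00,
       -3.57494807e-05,  1.43118698e+00]), 'qvel': array([ 2.12600671e-04,  1.25185237e-03,  4.99687301e-05,  2.78176383e-04,
        1.03137694e-03, -1.05031621e-03]), 'tau': array([-3.07777032e-05, -4.80628145e+01,  2.98531741e+01,  1.94467854e-02,
       -2.32015336e-04, -1.05095333e-05]), 'tcp_pos': array([ 0.1669672 , -0.54971845,  0.24139478]), 'orientation': array([ 0.56754052,  0.42159007,  0.56848344, -0.42069721]), 'wrist_force': array([-0.22665394,  0.62581726, -0.30720912]), 'ft_torque': array([-0.0039192 ,  0.0089845 , -0.02495185]), 'finger_gap': 0.08543893815323747}
scene wedge_grip [(0.97, [72.2, 268.9], np.int64(1023)), (0.95, [141.4, 229.1], np.int64(785)), (0.67, [249.6, 281.6], np.int64(1087)), (0.58, [240.1, 190.3], np.int64(762))]
scene block [(0.62, [200.0, 249.7], np.int64(1172))]
scene scale []
{'mtx': array([[372.33617436,   0.        , 255.8334149 ],
       [  0.        , 372.33617436, 189.18013571],
       [  0.        ,   0.        ,   1.        ]]), 'ca
[... 407 characters left out ...]
8.6, 256.7], np.int64(760)), (0.57, [332.2, 147.1], np.int64(797))]
top block [(0.63, [334.0, 199.9], np.int64(755))]
top scale [(0.72, [162.4, 152.3], np.int64(9371))]
{'mtx': array([[398.43026748,   0.        , 257.96526621],
       [  0.        , 398.43026748, 194.22810393],
       [  0.        ,   0.        ,   1.        ]]), 'camera_from_world': array([[ 1.02153491e-03, -9.99772890e-01,  2.12867254e-02,
         7.46361495e-03],
       [-9.97654624e-01, -2.47580078e-03, -6.84041086e-02,
         4.91899090e-01],
       [ 6.84412750e-02, -2.11669228e-02, -9.97430576e-01,
         1.17080387e+00],
       [ 0.00000000e+00,  0.00000000e+00,  0.00000000e+00,
         1.00000000e+00]])}
0.011
```

View pics/scene0.png

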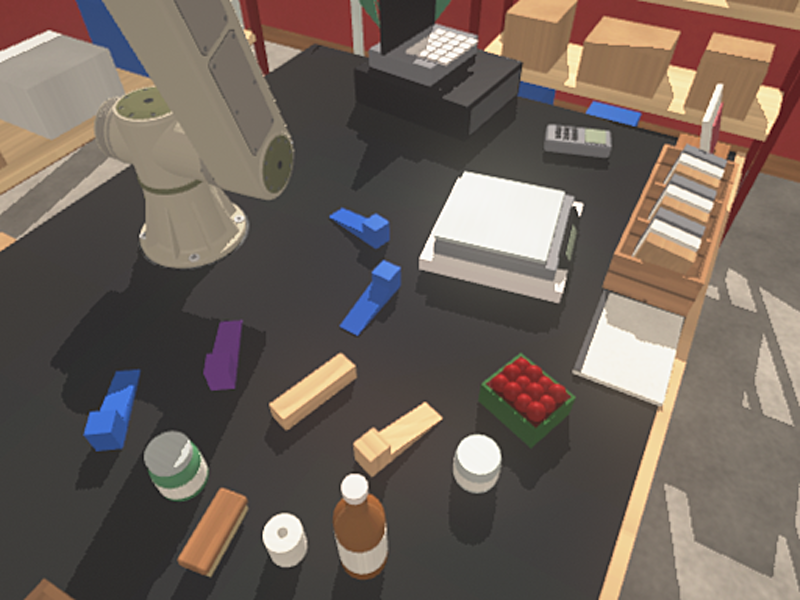

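View pics/top0.png

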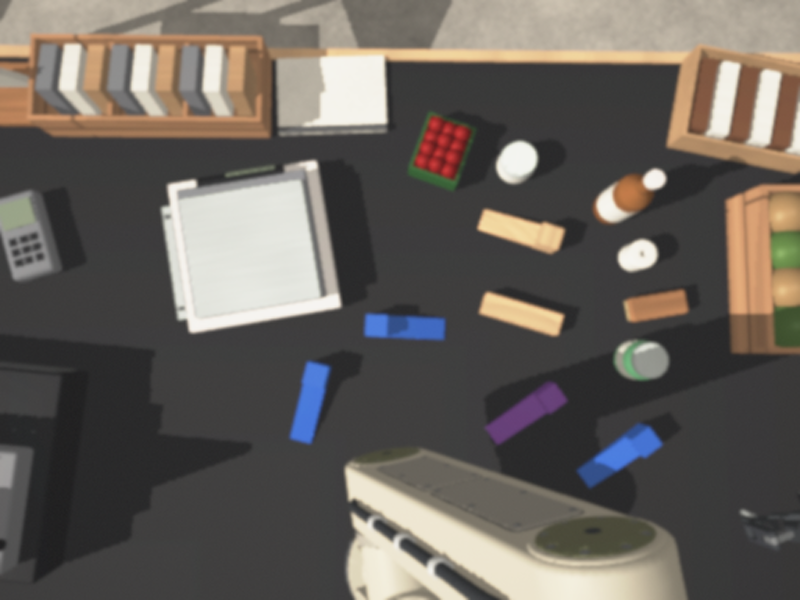

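The candidates are: a pale beech wedge at scene (395,440) and top (520,230); a plain beech block at scene (313,390) and top (520,313); and blue or purple wedges, which are decoys. The wedge with the raised end at top (520,230) fits, since it is beech and tapers toward the scale. I'll confirm it with a crop and measure.

```bash
cat > h.py <<'E'
import numpy as np,cv2
from workcell import env
def cloud(n,d):
    c=env.get_calibration(n);K=c['mtx'];v,u=np.mgrid[:384,:512]
    P=np.stack([(u-K[0,2])/K[0,0]*d,(v-K[1,2])/K[1,1]*d,d],-1)
    T=np.linalg.inv(c['camera_from_world']);return P@T[:3,:3].T+T[:3,3]
E
python3 - <<'E'
from h import *
a=np.load('top.npz');b=np.load('scene.npz')
X=cloud('top',a['d']);Y=cloud('scene',b['d'])
c1=a['p'][110:220,255:400,::-1];c2=b['p'][210:320,160:300,::-1]
cv2.imwrite('pics/crop0.png',np.hstack([cv2.resize(c,(400,320),interpolation=cv2.INTER_CUBIC) for c in (c1,c2)]))
for nm,Z,p,box in [('top',X,a['p'],(120,170,295,370)),('scene',Y,b['p'],(255,308,220,290))]:
    r0,r1,k0,k1=box;q=p[r0:r1,k0:k1].astype(int);z=Z[r0:r1,k0:k1]
    m=(q[...,0]>q[...,2]+30)&(q[...,0]>120)&(z[...,2]>.0)
    w=z[m];print(nm,len(w))
    r=cv2.minAreaRect(w[:,:2].astype(np.float32)*1000);print('wedge rect',r)
    t=w[(w[:,2]>.045)];print('block top',len(t),t.mean(0),cv2.minAreaRect(t[:,:2].astype(np.float32)*1000))
for nm,Z in (('top',X),('scene',Y)):
    g=(Z[...,2]>.005)&(Z[...,2]<.11)
    # tray top 42mm
    m=(abs(Z[...,2]-.042)<.005)&(Z[...,0]>.25)&(Z[...,0]<.75)&(Z[...,1]>.02)&(Z[...,1]<.45)
    t=Z[m];print(nm,'tray',len(t),t.min(0),t.max(0),cv2.minAreaRect(t[:,:2].astype(np.float32)*1000))
    m=(abs(Z[...,2]-.084)<.006)&(Z[...,0]>.25)&(Z[...,0]<.75)&(Z[...,1]>.02)&(Z[...,1]<.45)
    t=Z[m];print('plate',len(t),np.median(t[:,2]),cv2.minAreaRect(t[:,:2].astype(np.float32)*1000))
    f=(abs(Z[...,2])<.02)&(Z[...,0]>.3)&(Z[...,0]<.7)&(Z[...,1]>-.3)&(Z[...,1]<0)
    print('floor',np.median(Z[f],0))
# heightmap
H=np.zeros((500,800),np.uint8)
for Z in (X,Y):
    m=(Z[...,2]>.004)&(Z[...,2]<.25);w=Z[m]
    i=((.85-w[:,0])/.001).astype(int);j=((.45-w[:,1])/.001).astype(int)
    ok=(i>=0)&(i<500)&(j>=0)&(j<800);H[i[ok],j[ok]]=np.clip(w[ok,2]*1000+50,0,255)
cv2.imwrite('pics/hm.png',cv2.applyColorMap(cv2.dilate(H,np.ones((3,3))),cv2.COLORMAP_JET))
E
```

```text
top 830
wedge rect ((572.9718017578125, -107.98982238769531), (138.26072692871094, 407.8830871582031), 30.21257972717285)
block top 196 [ 0.61434682 -0.26073738  0.06734477] ((512.307861328125, -134.99009704589844), (53.120182037353516, 389.94287109375), 38.87847137451172)
scene 1144
wedge rect ((702.35205078125, -396.2463073730469), (137.31886291503906, 528.8952026367188), 22.562551498413086)
block top 291 [ 0.61996747 -0.2743143   0.06021019] ((742.9490966796875, -422.2294616699219), (52.38676834106445, 454.2055969238281), 39.508949279785156)
top tray 1761 [0.33465676 0.04074129 0.03702861] [0.74974989 0.4499691  0.0469863 ] ((537.160400390625, 238.7235870361328), (426.5678405761719, 364.3324890136719), 9.824479103088379)
plate 6157 0.08357736406925498 ((600.6221923828125, 288.90777587890625), (246.8318328857422, 230.6193084716797), 9.76524543762207)
floor [ 5.04784416e-01 -1.34108607e-01  1.35148746e-04]
scene tray 930 [0.33567912 0.03431921 0.03700457] [0.74962396 0.44962439 0.04696099] ((536.360107421875, 233.13323974609375), (422.92620849609375, 366.2666931152344), 10.31577205657959)
plate 3226 0.0832153663751044 ((585.0079345703125, 286.0474548339844), (220.0802764892578, 232.18118286132812), 9.796091079711914)
floor [ 5.26313814e-01 -1.56455918e-01 -2.45084444e-04]
```

View pics/crop0.png

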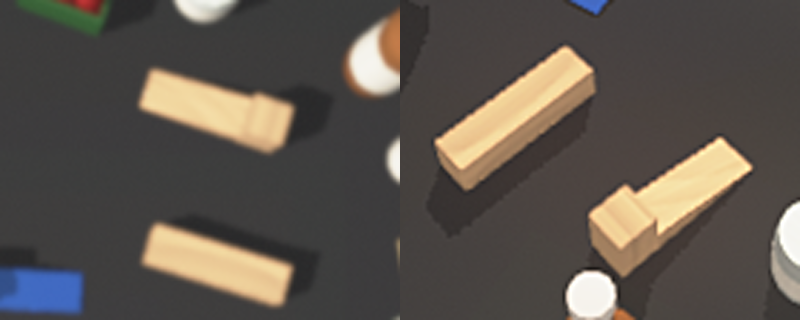

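View pics/hm.png

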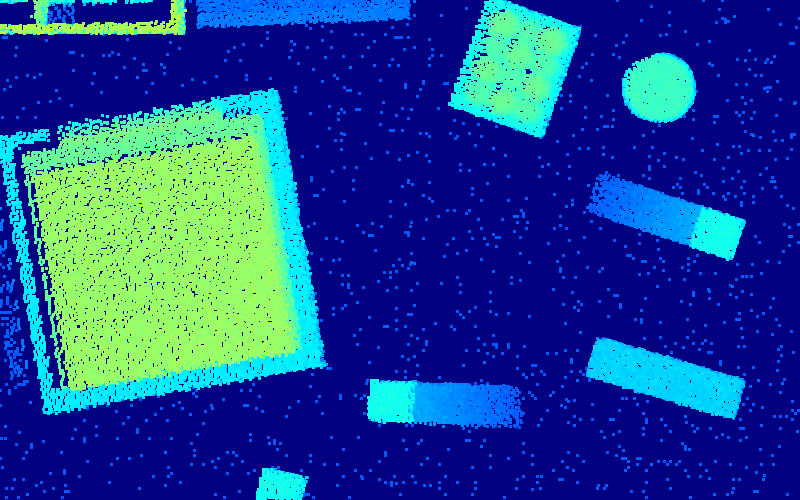

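The crop confirms it: the upper beech piece has a raised grip block, and its thin end points toward the scale. Next come precise fits.

```bash
python3 - <<'E'
from h import *
a=np.load('top.npz');b=np.load('scene.npz')
X=cloud('top',a['d']).reshape(-1,3);Y=cloud('scene',b['d']).reshape(-1,3)
def sel(Z,x0,x1,y0,y1,z0,z1):
    return Z[(Z[:,0]>x0)&(Z[:,0]<x1)&(Z[:,1]>y0)&(Z[:,1]<y1)&(Z[:,2]>z0)&(Z[:,2]<z1)]
mr=lambda t:[np.round(q,2) for q in cv2.minAreaRect(t[:,:2].astype(np.float32)*1000)]
for n,Z in (('top',X),('scene',Y)):
    print(n)
    t=sel(Z,.58,.65,-.31,-.22,.044,.056);print('blocktop',len(t),t.mean(0),mr(t))
    w=sel(Z,.58,.69,-.31,-.12,.008,.056);print('wedge',mr(w))
    bl=sel(Z,.58,.69,-.24,-.12,.008,.03);A=np.c_[bl[:,:2],np.ones(len(bl))];g=np.linalg.lstsq(A,bl[:,2],rcond=None)[0];print('slope dir',g,np.arctan2(-g[1],-g[0]),np.linalg.norm(g[:2]))
    p=sel(Z,.44,.8,.1,.42,.077,.09);print('plate',mr(p))
    t=sel(Z,.46,.77,.11,.2,.036,.046);
    # free edge: max -y along edge bins
    th=np.deg2rad(9.8)
    print('tray',mr(sel(Z,.44,.77,.1,.45,.036,.046)))
    for nm,bx in (('punnet',(.7,.86,-.15,.02)),('jar',(.7,.82,-.26,-.16)),('bottle',(.58,.8,-.5,-.32))):
        q=sel(Z,*bx,.02,.25);print(nm,len(q),q.min(0),q.max(0),mr(q))
        q=sel(Z,*bx,.04,.075);print(nm,len(q),mr(q) if len(q)>4 else '')
E
```

```text
top
blocktop 196 [ 0.61725281 -0.26513863  0.04964068] [array([ 617.86, -265.49]), array([40.51, 41.31]), np.float64(71.21)]
wedge [array([ 634.72, -214.24]), array([148.64,  41.73]), np.float64(71.54)]
slope dir [-0.01495607 -0.16884686 -0.0079273 ] 1.4824491716837913 0.16950795414372752
plate [array([601.  , 289.49]), array([248.26, 230.42]), np.float64(10.13)]
tray [array([600.39, 291.97]), array([283.85, 281.14]), np.float64(9.88)]
punnet 1310 [ 0.71478911 -0.12416701  0.02009706] [8.52933430e-01 3.57214621e-04 7.62621510e-02] [array([784.04, -62.66]), array([ 94.81, 117.66]), np.float64(70.18)]
punnet 1244 [array([784.41, -62.83]), array([ 94.79, 116.95]), np.float64(70.28)]
jar 475 [ 0.72834734 -0.23946234  0.02017493] [ 0.79422707 -0.17305516  0.0672017 ] [array([ 761.61, -205.42]), array([66.28, 63.49]), np.float64(69.32)]
jar 423 [array([ 760.82, -206.39]), array([65.13, 63.63]), np.float64(24.55)]
bottle 1047 [ 0.58002284 -0.46120143  0.02004219] [ 0.71035809 -0.36091886  0.22455416] [array([ 640.54, -410.75]), array([151.07,  57.48]), np.float64(28.22)]
bottle 255 [array([
[... 518 characters left out ...]
0.71301589 -0.1296826   0.02005786] [ 0.85254565 -0.00364953  0.07525251] [array([782.71, -66.03]), array([ 97.97, 116.45]), np.float64(70.29)]
punnet 1612 [array([782.55, -66.03]), array([ 97.88, 116.27]), np.float64(70.13)]
jar 825 [ 0.72871804 -0.24496125  0.02030211] [ 0.79589095 -0.17819745  0.06360103] [array([ 762.07, -213.45]), array([65.27, 64.68]), np.float64(39.74)]
jar 701 [array([ 761.81, -212.42]), array([63.29, 65.25]), np.float64(29.57)]
bottle 2091 [ 0.58002833 -0.46546477  0.02004996] [ 0.71258061 -0.36512443  0.22244389] [array([ 642.13, -417.87]), array([151.31,  60.78]), np.float64(25.93)]
bottle 508 [array([ 645.48, -424.06]), array([145.44,  51.64]), np.float64(14.25)]
```

```bash
cat >> h.py <<'E'
from scipy.spatial.transform import Rotation as Ro
def tool():
    s=env.get_state();q=s['orientation'];return s,np.array(s['tcp_pos']),Ro.from_quat([q[1],q[2],q[3],q[0]])
def tgt(phi_deg):
    # wedge heading phi (world deg); tool x down, z = +-wedge x axis
    f=np.deg2rad(phi_deg);wx=np.array([np.sin(f),-np.cos(f),0]);xx=np.array([0,0,-1.])
    _,_,R=tool();out=[]
    for s in (1,-1):
        z=s*wx;y=np.cross(z,xx);out.append(Ro.from_matrix(np.c_[xx,y,z]))
    return min(out,key=lambda o:(R.inv()*o).magnitude())
def row(p,phi):
    s,t,R=tool();return np.r_[(R.inv()*tgt(phi)).as_rotvec(),R.inv().apply(np.array(p)-t)]
E
python3 - <<'E'
from h import *
np.set_printoptions(precision=4,suppress=True)
s,t,R=tool();print(t);print(R.as_matrix())
for z in (.16,.09): print(row([.617,-.267,z],71.4))
E
```

```text
[ 0.1671 -0.5502  0.2422]
[[-0.      0.9568  0.2906]
 [ 0.0002  0.2906 -0.9568]
 [-1.      0.     -0.0002]]
[-0.9513 -0.0002 -0.0001  0.0822  0.5128 -0.1402]
[-0.9513 -0.0002 -0.0001  0.1522  0.5128 -0.1401]
```

Request:
step_arm(moves=[[[-0.08,0,0,0,0.045,-0.012,1],[-0.16,0,0,0,0.09,-0.025,1],[-0.24,0,0,0,0.135,-0.037,1],[-0.32,0,0,0,0.18,-0.05,1],[-0.4,0,0,0,0.225,-0.062,1],[-0.48,0,0,0,0.27,-0.075,1],[-0.56,0,0,0,0.315,-0.087,1],[-0.64,0,0,0,0.36,-0.1,1],[-0.72,0,0,0.01,0.405,-0.112,1],[-0.8,0,0,0.02,0.45,-0.124,1],[-0.88,0,0,0.03,0.49,-0.135,1],[-0.951,0,0,0.04,0.513,-0.14,1]]])

```text
clock: 1.6
tcp_pos: [0.6197, -0.2647, 0.2015]
orientation: [0.698, 0.112, 0.698, -0.112]
wrist_force: [-0.1, 0.3, 0.9]
finger_gap: 0.0854
```

Request:
step_arm(moves=[[[0,0,0,0,0,0,1]]])

```text
clock: 1.7
tcp_pos: [0.6214, -0.2621, 0.1991]
orientation: [0.698, 0.111, 0.699, -0.11]
wrist_force: [-0.6, 0.4, -1.3]
finger_gap: 0.0853
```

```bash
python3 - <<'E'
from h import *
np.set_printoptions(precision=4,suppress=True)
s,t,R=tool();p,d=env.read_camera('wrist')
c=env.get_calibration('wrist');print(s['clock'],t,c['mtx'])
cv2.imwrite('pics/w1.png',p[:,:,::-1])
K=c['mtx'];v,u=np.mgrid[:384,:512]
P=np.stack([(u-K[0,2])/K[0,0]*d,(v-K[1,2])/K[1,1]*d,d],-1)[d>0]
T=c['T_tool_cam'];W=R.apply(P@T[:3,:3].T+T[:3,3])+t
mr=lambda t:[np.round(q,2) for q in cv2.minAreaRect(t[:,:2].astype(np.float32)*1000)]
q=W[(abs(W[:,2]-.05)<.006)&(abs(W[:,0]-.617)<.05)&(abs(W[:,1]+.267)<.05)];print(len(q),np.median(q,0),mr(q))
q=W[(W[:,2]>.008)&(W[:,2]<.056)&(W[:,0]>.57)&(W[:,0]<.69)&(W[:,1]>-.31)&(W[:,1]<-.12)];print(mr(q))
print(row([.617,-.267,.018],71.4))
E
```

```text
1.7 [ 0.6214 -0.2621  0.1991] [[315.8613   0.     254.7109]
 [  0.     315.8613 194.0599]
 [  0.       0.       1.    ]]
1835 [ 0.6189 -0.2667  0.0506] [array([ 618.65, -267.96]), array([40.47, 39.65]), np.float64(71.51)]
[array([ 634.34, -220.32]), array([140.78,  40.14]), np.float64(71.49)]
[ 0.0082 -0.0019 -0.0013  0.1819 -0.0053 -0.0017]
```

View pics/w1.png

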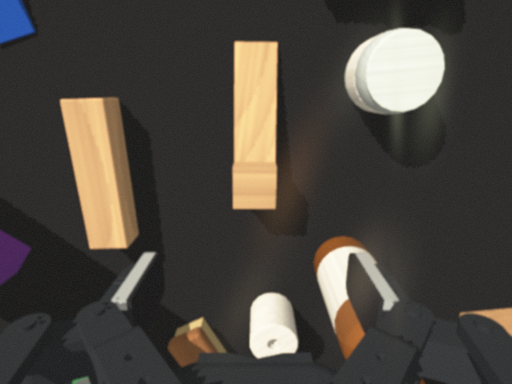

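```bash
python3 - <<'E'
from h import *
np.set_printoptions(precision=4,suppress=True)
b=np.load('scene.npz');Y=cloud('scene',b['d']).reshape(-1,3);a=np.load('top.npz');X=cloud('top',a['d']).reshape(-1,3)
f=np.deg2rad(71.5);wy=np.array([np.cos(f),np.sin(f)]);wx=np.array([np.sin(f),-np.cos(f)]);g=np.array([.6175,-.2675])
for Z in (X,Y):
    for lo,hi in((.015,.06),(.06,.1),(.1,.14),(.14,.18),(.18,.24)):
        q=Z[(Z[:,2]>lo)&(Z[:,2]<hi)][:,:2]-g;l=np.c_[q@wx,q@wy]
        l=l[(abs(l[:,0])<.13)&(l[:,1]<-.024)&(l[:,1]>-.19)]
        if len(l): print(lo,len(l),l.min(0),l.max(0), 'near',l[np.argmax(l[:,1])])
E
```

```text
0.015 459 [-0.09 -0.19] [ 0.1164 -0.0663] near [ 0.1008 -0.0663]
0.06 140 [-0.0007 -0.1877] [ 0.1165 -0.0662] near [ 0.1013 -0.0662]
0.1 178 [ 0.068  -0.1303] [ 0.1249 -0.0673] near [ 0.0995 -0.0673]
0.14 286 [ 0.0709 -0.1275] [ 0.1276 -0.0693] near [ 0.1078 -0.0693]
0.18 168 [ 0.0867 -0.113 ] [ 0.1162 -0.0849] near [ 0.0985 -0.0849]
0.015 711 [-0.0787 -0.1899] [ 0.1299 -0.0792] near [ 0.1224 -0.0792]
0.06 144 [ 0.0107 -0.1639] [ 0.13   -0.0837] near [ 0.1263 -0.0837]
0.1 286 [ 0.0712 -0.135 ] [ 0.1298 -0.0717] near [ 0.1024 -0.0717]
0.14 569 [ 0.0725 -0.1335] [ 0.1291 -0.0751] near [ 0.0949 -0.0751]
0.18 331 [ 0.0871 -0.117 ] [ 0.1152 -0.0884] near [ 0.0994 -0.0884]
```

The view shows the wedge centred at about (255,125), with the block top at (255,185). The bottle and jar clear the gripper, so I'll descend and grip.

Request:
step_arm(moves=[[[0.008,-0.002,-0.001,0.03,-0.0055,-0.0025,1],[0.008,-0.002,-0.001,0.06,-0.0055,-0.0025,1],[0.008,-0.002,-0.001,0.09,-0.0055,-0.0025,1],[0.008,-0.002,-0.001,0.12,-0.0055,-0.0025,1],[0.008,-0.002,-0.001,0.15,-0.0055,-0.0025,1],[0.008,-0.002,-0.001,0.17,-0.0055,-0.0025,1],[0.008,-0.002,-0.001,0.18,-0.0055,-0.0025,1],[0.008,-0.002,-0.001,0.18,-0.0055,-0.0025,1]]])

```text
clock: 2.55
tcp_pos: [0.6147, -0.2674, 0.019]
orientation: [0.697, 0.115, 0.698, -0.114]
wrist_force: [-0.3, 0.9, 0.2]
finger_gap: 0.0857
```

Request:
step_arm(moves=[[[0,0,0,0,0,0,1]]])

```text
clock: 2.65
tcp_pos: [0.6151, -0.2683, 0.0205]
orientation: [0.698, 0.115, 0.698, -0.115]
wrist_force: [0.4, -0.8, 0.2]
finger_gap: 0.0853
```

```bash
python3 - <<'E'
from h import *
np.set_printoptions(precision=4,suppress=True)
print(tool()[1],tool()[2].as_matrix());print(row([.618,-.2675,.018],71.5))
E
```

```text
[ 0.6151 -0.2683  0.0205] [[-0.0003  0.3215  0.9469]
 [ 0.0002  0.9469 -0.3215]
 [-1.      0.0001 -0.0004]]
[-0.0045 -0.0004 -0.0001  0.0025  0.0017  0.0025]
```

Request:
step_arm(moves=[[[0,0,0,0.002,0.0015,0.0025,1],[0,0,0,0.002,0.0015,0.0025,0],[0,0,0,0.002,0.0015,0.0025,0],[0,0,0,0.002,0.0015,0.0025,0],[0,0,0,0.002,0.0015,0.0025,0],[0,0,0,0.002,0.0015,0.0025,0],[0,0,0,0.002,0.0015,0.0025,0],[0,0,0,0.002,0.0015,0.0025,0]]], force=80)

```text
clock: 3.45
tcp_pos: [0.6184, -0.2679, 0.0191]
orientation: [0.698, 0.115, 0.697, -0.115]
wrist_force: [0.4, 0.5, 5.4]
finger_gap: 0.039
```

```bash
python3 - <<'E'
from h import *
np.set_printoptions(precision=4,suppress=True)
s=tool()[0];print(s['clock'],s['tcp_pos'],s['finger_gap'],s['wrist_force'],s['ft_torque'])
for g,ph in (([.62,-.18],80),([.637,-.09],90),([.651,-.012],99.9)): print(row(g+[s['tcp_pos'][2]],ph))
E
```

```text
3.45 [ 0.6184 -0.2679  0.0191] 0.03904510149035449 [0.4074 0.4815 5.3977] [0.0769 0.0472 0.0319]
[-0.1527  0.0007  0.0001 -0.      0.0837 -0.0267]
[-0.3272  0.0007  0.0001 -0.      0.1744 -0.0396]
[-0.5     0.0007  0.0002 -0.      0.2528 -0.0514]
```

Request:
step_arm(moves=[[[-0.04,0,0,0,0.021,-0.007,0],[-0.08,0,0,0,0.042,-0.013,0],[-0.12,0,0,0,0.063,-0.02,0],[-0.155,0,0,0,0.084,-0.027,0],[-0.2,0,0,0,0.107,-0.03,0],[-0.24,0,0,0,0.13,-0.033,0],[-0.285,0,0,0,0.152,-0.036,0],[-0.33,0,0,0,0.174,-0.04,0],[-0.375,0,0,0,0.194,-0.043,0],[-0.42,0,0,0,0.214,-0.046,0],[-0.46,0,0,0,0.234,-0.049,0],[-0.5,0,0,0,0.253,-0.051,0]]])

```text
clock: 4.65
tcp_pos: [0.6513, -0.0111, 0.0191]
orientation: [0.705, -0.062, 0.704, 0.061]
wrist_force: [1.4, -2.3, 3.3]
finger_gap: 0.0393
```

Request:
step_arm(moves=[[[0,0,0,0,0,0,0]]])

```text
clock: 4.75
tcp_pos: [0.6517, -0.0082, 0.0191]
orientation: [0.705, -0.063, 0.704, 0.063]
wrist_force: [1.8, 2.1, 2.0]
finger_gap: 0.0391
```

```bash
cat > look.py <<'E'
from h import *
import sys
np.set_printoptions(precision=4,suppress=True)
tag=sys.argv[1]
s,t,R=tool();print(s['clock'],t,s['finger_gap'],s['wrist_force'],s['ft_torque'],np.rad2deg(np.arctan2(*R.as_matrix()[[1,0],1])), R.as_matrix()[2])
mr=lambda t:[np.round(q,2) for q in cv2.minAreaRect(t[:,:2].astype(np.float32)*1000)]
ims=[]
for n in ('top','scene','wrist'):
    if n=='wrist': s,t,R=tool()
    p,d=env.read_camera(n)
    if n=='wrist':
        c=env.get_calibration(n);K=c['mtx'];v,u=np.mgrid[:384,:512]
        P=np.stack([(u-K[0,2])/K[0,0]*d,(v-K[1,2])/K[1,1]*d,d],-1);T=c['T_tool_cam'];Z=R.apply((P@T[:3,:3].T+T[:3,3]).reshape(-1,3))+t
        Z=Z[(d>0).ravel()]
        ims.append(p)
    else:
        Z=cloud(n,d);Z=Z.reshape(-1,3)
        ims.append(p)
    sel=lambda x0,x1,y0,y1,z0,z1:Z[(Z[:,0]>x0)&(Z[:,0]<x1)&(Z[:,1]>y0)&(Z[:,1]<y1)&(Z[:,2]>z0)&(Z[:,2]<z1)]
    q=sel(.44,.8,.1,.45,.036,.05)
    print(n,'tray',len(q),mr(q) if len(q)>5 else '')
    q=sel(.48,.72,.19,.40,.07,.11)
    if len(q)>50:
        A=np.c_[q[:,:2]-[.6,.29],np.ones(len(q))];g=np.linalg.lstsq(A,q[:,2],rcond=None)[0];print(' plate plane',g)
    q=sel(.56,.74,t[1]+.02,t[1]+.135,.005,.03)
    if len(q)>50: print(' blade',len(q),mr(q))
    np.savez(f'{n}_{tag}.npz',p=p,d=d)
im=np.hstack([cv2.resize(i[:,:,::-1],(400,300)) for i in ims[:2]]);cv2.imwrite(f'pics/{tag}.png',im)
cv2.imwrite(f'pics/{tag}w.png',ims[2][:,:,::-1])
E
python3 look.py a1
```

```text
4.75 [ 0.6517 -0.0082  0.0191] 0.03905073880757801 [1.7609 2.1052 1.966 ] [ 0.426  -0.1432 -0.0197] 100.25610816374783 [-1.      0.0003  0.001 ]
top tray 1814 [array([599.85, 291.74]), array([282.52, 281.44]), np.float64(9.84)]
 plate plane [-0.0172 -0.0058  0.0829]
 blade 144 [array([641.55, 103.55]), array([ 39.55, 146.59]), np.float64(73.39)]
scene tray 638 [array([597.79, 286.62]), array([282.78, 283.32]), np.float64(10.03)]
 plate plane [-0.1099 -0.0207  0.0885]
wrist tray 0 
 blade 22443 [array([639.52,  55.8 ]), array([40.29, 94.09]), np.float64(10.03)]
```

View pics/a1.png

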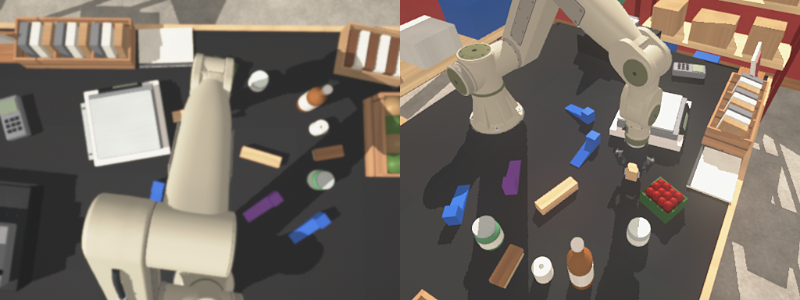

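View pics/a1w.png

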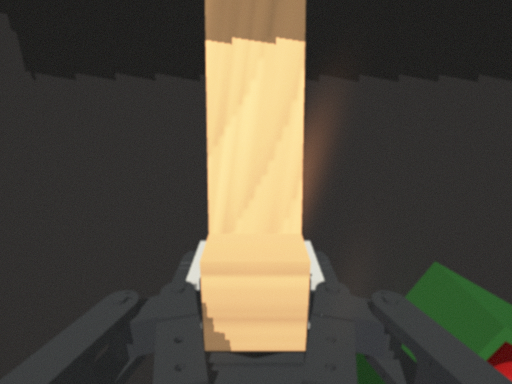

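The tip is about 32 mm short of the edge, aligned within 1 mm and 0.3°. I'll insert up to just before contact.

Request:
step_arm(moves=[[[0.004,0,0,0,0.01,-0.001,0],[0.004,0,0,0,0.02,-0.001,0],[0.004,0,0,0,0.03,-0.001,0],[0.004,0,0,0,0.04,-0.001,0],[0.004,0,0,0,0.05,-0.001,0],[0.004,0,0,0,0.06,-0.001,0],[0.004,0,0,0,0.06,-0.001,0]]])

```text
clock: 5.6
tcp_pos: [0.6391, 0.051, 0.0192]
orientation: [0.704, -0.061, 0.704, 0.062]
wrist_force: [-0.1, 3.1, 4.0]
finger_gap: 0.039
```

```bash
python3 look.py a2
```

```text
5.6 [0.6391 0.051  0.0192] 0.03901948944500968 [-0.1481  3.1493  3.9993] [ 0.6198  0.0981 -0.0332] 99.95886759198287 [-1.      0.0022  0.0002]
top tray 1341 [array([600.04, 291.98]), array([283.07, 280.83]), np.float64(9.78)]
 plate plane [-0.0175 -0.0056  0.0829]
scene tray 706 [array([598.01, 285.48]), array([282.67, 285.33]), np.float64(9.72)]
 plate plane [-0.0353 -0.0029  0.0829]
 blade 129 [array([691.08, 146.42]), array([68.8 , 85.75]), np.float64(79.14)]
wrist tray 7925 [array([621.36, 152.18]), array([165.23,   3.7 ]), np.float64(9.89)]
 blade 23758 [array([647.36, 113.68]), array([162.86,  82.93]), np.float64(9.91)]
```

View pics/a2w.png

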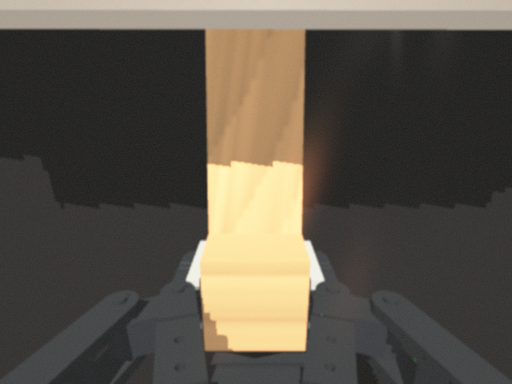

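Request:
step_arm(moves=[[[0,0,0,0,0.005,0,0],[0,0,0,0,0.01,0,0],[0,0,0,0,0.014,0,0],[0,0,0,0,0.018,0,0],[0,0,0,0,0.022,0,0],[0,0,0,0,0.025,0,0],[0,0,0,0,0.025,0,0]]], force=100)

```text
clock: 6.45
tcp_pos: [0.6362, 0.0713, 0.0194]
orientation: [0.705, -0.061, 0.704, 0.059]
wrist_force: [3.6, -11.2, 1.9]
finger_gap: 0.0386
```

```bash
python3 look.py a3; python3 - <<'E'
from h import *
# wrist tray edge height via before/after
E
```

```text
6.45 [0.6362 0.0713 0.0194] 0.03863936954173119 [  3.6153 -11.2141   1.9028] [-1.9649 -0.3815 -0.0747] 99.73663216339804 [-1.     -0.0041  0.0009]
top tray 1070 [array([599.64, 293.56]), array([282.84, 277.52]), np.float64(9.76)]
 plate plane [-0.0178 -0.013   0.0837]
scene tray 706 [array([597.72, 287.94]), array([282.45, 286.92]), np.float64(9.71)]
 plate plane [-0.0331 -0.0079  0.0834]
 blade 89 [array([649.88, 157.99]), array([181.8,   6.3]), np.float64(7.86)]
wrist tray 39080 [array([621.66, 161.78]), array([172.69,  21.28]), np.float64(9.86)]
 blade 14445 [array([644.1 , 123.48]), array([159.56,  61.86]), np.float64(9.89)]
```

View pics/a3w.png

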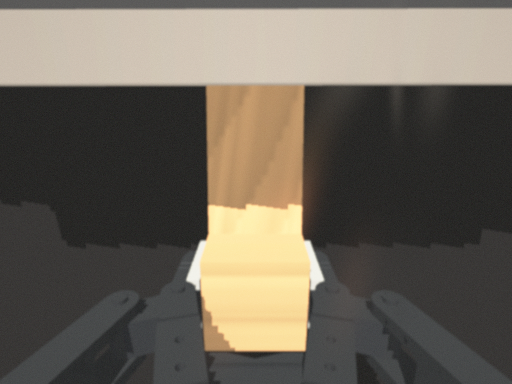

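The lift measures about 2 mm, which matches the geometry. I'll push the remaining ~15 mm, plus an allowance for arm lag.

Request:
step_arm(moves=[[[0.001,0,0.006,0,0.006,0,0],[0.001,0,0.006,0,0.01,0,0],[0.001,0,0.006,0,0.014,0,0],[0.001,0,0.006,0,0.017,0,0],[0.001,0,0.006,0,0.019,0,0],[0.001,0,0.006,0,0.019,0,0]]])

```text
clock: 7.2
tcp_pos: [0.634, 0.0867, 0.0193]
orientation: [0.705, -0.06, 0.704, 0.057]
wrist_force: [2.6, -12.2, 0.6]
finger_gap: 0.0393
```

```bash
python3 look.py a4
```

```text
7.2 [0.634  0.0867 0.0193] 0.03926520028633057 [  2.6279 -12.2003   0.615 ] [-1.9385 -0.365  -0.0402] 99.50250129849796 [-1.     -0.0036  0.0014]
top tray 870 [array([597.56, 305.41]), array([283.15, 254.2 ]), np.float64(9.69)]
 plate plane [-0.0181 -0.0269  0.0854]
scene tray 638 [array([602.3 , 262.77]), array([282.74, 325.78]), np.float64(10.37)]
 plate plane [-0.0303 -0.0201  0.0846]
 blade 101 [array([651.18, 156.32]), array([179.76,   9.33]), np.float64(10.88)]
wrist tray 36712 [array([626.48, 134.07]), array([166.99,  76.91]), np.float64(9.87)]
 blade 9452 [array([627.11, 127.02]), array([40.16, 42.81]), np.float64(9.31)]
```

View pics/a4w.png

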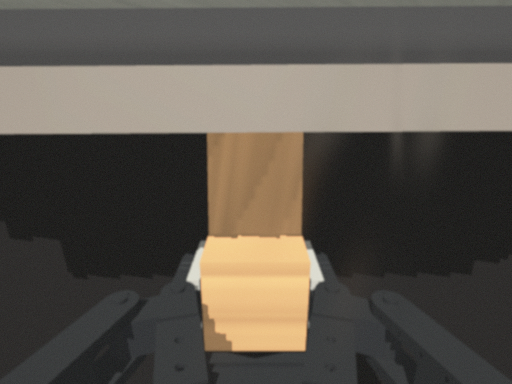

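View pics/a4.png

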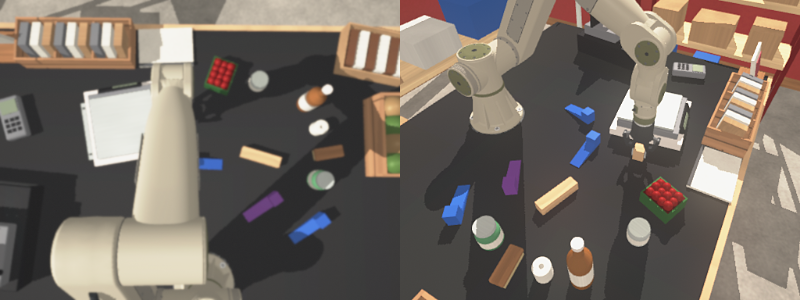

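```bash
python3 - <<'E'
from h import *
np.set_printoptions(precision=4,suppress=True)
s,t,R=tool();print(s['clock'],t,s['wrist_force'],s['qvel'])
p,d=env.read_camera('wrist')
c=env.get_calibration('wrist');K=c['mtx'];v,u=np.mgrid[:384,:512]
def W(d,t,R):
    P=np.stack([(u-K[0,2])/K[0,0]*d,(v-K[1,2])/K[1,1]*d,d],-1);T=c['T_tool_cam'];return R.apply((P@T[:3,:3].T+T[:3,3]).reshape(-1,3))+t
Z=W(d,t,R);zz=Z.reshape(384,512,3)
q=zz[80:120];g=zz[90:120,20:490].reshape(-1,3);print('tray z',np.median(g,0))
a=np.c_[g[:,:2]-g[:,:2].mean(0),np.ones(len(g))];print(np.linalg.lstsq(a,g[:,2],rcond=None)[0])
print('block top',np.median(zz[285:340,220:290].reshape(-1,3),0),'floor',np.median(zz[180:220,20:180].reshape(-1,3),0))
g=zz[285:340,220:290].reshape(-1,3);a=np.c_[g[:,:2]-g[:,:2].mean(0),np.ones(len(g))];print('top plane',np.linalg.lstsq(a,g[:,2],rcond=None)[0])
D=np.load('wrist_a2.npz')['d'];print('a2 rows depth tray',np.median(D[12:24,30:480]),'floor',np.median(D[100:140,20:180]),'blocktop',np.median(D[285:340,220:290]))
print('a4 tray',np.median(d[100:125,30:480]),'floor',np.median(d[180:220,20:180]),'blocktop',np.median(d[285:340,220:290]))
D=np.load('wrist_a3.npz')['d'];print('a3 tray',np.median(D[50:75,30:480]),'blocktop',np.median(D[285:340,220:290]))
# bystanders
b0=np.load('scene.npz');b1=np.load('scene_a4.npz')
A=cloud('scene',b0['d']).reshape(-1,3);B=cloud('scene',b1['d']).reshape(-1,3)
for nm,x0,x1,y0,y1 in (('punnet',.7,.87,-.15,.02),('jar',.71,.82,-.26,-.16),('bottle',.61,.76,-.5,-.34),('block',.42,.53,-.31,-.12)):
    f=lambda Z:np.mean(Z[(Z[:,0]>x0)&(Z[:,0]<x1)&(Z[:,1]>y0)&(Z[:,1]<y1)&(Z[:,2]>.015)&(Z[:,2]<.24)],0)
    print(nm,f(A),f(B))
s,t,R=tool();print(s['clock'],t,s['wrist_force'])
E
```

```text
7.35 [0.634  0.0867 0.0192] [  1.901  -11.2892   1.4698] [-0.0012 -0.0007 -0.0011  0.0013  0.0005  0.0004]
tray z [0.6213 0.1604 0.0471]
[-0.0424  0.2472  0.0475]
block top [0.634  0.0855 0.0506] floor [0.5527 0.1003 0.0006]
top plane [-0.0749  0.4506  0.051 ]
a2 rows depth tray 0.10582426 floor 0.14727342 blocktop 0.12027097
a4 tray 0.10075159 floor 0.15908216 blocktop 0.12030259
a3 tray 0.09901512 blocktop 0.12027663
punnet [ 0.7859 -0.0815  0.0542] [ 0.7859 -0.0814  0.0543]
jar [ 0.7644 -0.2196  0.0517] [ 0.7644 -0.2195  0.0518]
bottle [ 0.6901 -0.4086  0.1351] [ 0.6901 -0.4086  0.1351]
block [ 0.4738 -0.2231  0.0321] [ 0.4737 -0.2233  0.0321]
7.4 [0.634  0.0867 0.0192] [  2.9983 -11.8349   1.132 ]
```

The tray edge is lifted about 5 mm, the wedge is flat, nothing else has moved and the pose is steady. I'm handing in.

```bash
python3 -c "
from workcell import env
print(env.hand_in());s=env.get_state();print(s['clock'],s['tcp_pos'],s['finger_gap'])"
```

```text
the job is handed in; nothing more can be done
None
the job is handed in; nothing more can be done
```

I gripped the beech wedge by its block and slid it along the counter, lined up with the scale. I then pushed it about 65 mm in under the free side, midway between the feet. I handed in at about 7.4 s with the wedge still gripped there.

**Lift:** about 5 mm. The wrist camera puts the tray's top at 47.1 mm, against 42 mm at rest, and the wedge geometry gives 5.0 mm. The plate's tilt is noisier: 5.9 mm from the top camera and 4.8 mm from the scene camera.

**Wedge:** the block's top is at 50.6 mm, so I take the wedge to be flat. The tool itself was pitched about 0.2° (tip side down), and my small correction barely changed that.

**Steadiness:** the TCP did not move over the last readings, with about 12 N of push and the finger opening at 39 mm on the block.

**Bystanders:** the punnet, jar, bottle and block stayed where they were, within 0.2 mm. I checked the tin, roll and brush only by eye in the pictures.

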